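Unlatch the sample chest and take the tasting set apart

ROBOT

A 6-joint arm with a two-finger parallel gripper is mounted at the origin on the work surface. World frame = base frame: x ahead of the robot, y to its left, z up, the work surface at z = 0. Lengths are in m, angles in rad, forces in N, time in s.
With the tool pointing down it reaches from about 0.35 to 0.725 m from the base axis. Payload 4.3 kg.
Tool frame: the origin (TCP) lies on the mounting face of the last link; the fingertips stand 173 mm ahead of it and the grasp point (between the pads) lies 155 mm ahead of it (manip.tips_ahead is the distance from the TCP to the fingertips, in m); z points along the fingers, y is the direction in which the jaws open and shut (so a half turn about z gives the same grasp; the last joint's range is limited). The gripper opens to 85 mm and grips with 20 to 120 N. Pads are 22 mm wide; open, the fingers measure 114 mm over their backs; the gripper's body (76 mm by 85 mm) begins 54 mm behind the grasp point. The pads swing forward as they close: fully open they stand 13 mm farther back than shut.
Start: joints at [1.09, 0.377, 0.081, 1.274, 0, 1.46], TCP at [0.208, 0.536, 0.405] pointing down, gripper open.
Joint ranges: [-2.72, 2.72], [-0.84, 1.66], [-1.02, 1.22], [-1.77, 2.12], [-1.37, 1.28], [-3.14, 3.14]. Speed limits (rad/s): [2.57, 2.57, 3.14, 3.14, 3.14, 3.14].

INTERFACE

Orientations are given as a rotation vector (axis times angle).
In Python, from cell import manip gives the robot as it stands. The module is installed in compiled form; this text tells all that it offers.
- The arm moves only by the tool drive_tool, never from a script. Its argument "motion" is a list of rows, each a list of 5 numbers: the shift along the tool's x, y, z in mm, then the turn about the tool's z in degrees, then the finger opening in mm, from 0 to 85.4. A call has 1 to 10 rows; each row shifts and turns the commanded pose from where the row before left it, along the tool's axes as they then stand; what a row does not reach is not made up. A row lasts 1/10 s, in which the tool goes at most 50 mm and 8.59 degrees, less where a joint would pass 70% of its speed; a pose out of reach is approached as far as the arm can. A call with a gripper value outside its range is refused whole. The fingers move at their own pace and stop on an object; "grip_force" is the grip in N (left out, the last holds). Time passes only in rows, so rows that do not move let the fingers close. It gives the time, the measured TCP pose, the force and the opening at its end, in the units of the state.
- manip.read_state(): the state, without advancing time (a new reading comes with each control period).
- manip.read_camera(name): name is "side" or "top"; returns a dict with "image" (420x560x3 uint8, red, green, blue), "z_map" (420x560 float32, m along the optical axis (not along the pixel's ray), 0 where there is no reading), "intrinsics" (3x3 intrinsics, pixels), "extrinsics" (4x4, takes a point from camera to world coordinates). Camera axes: x right, y down, z forward; pixel columns grow to the right and rows downward; lengths in m; the calibration is good to about 2 mm. A picture is of the moment at which its call begins.
- manip.hand_in(): hands the job in, once; it reports no verdict.
Trained networks look in a picture, given as the dict that the camera call returned (one of the last four; its "shot" number tells which), for a name from the list of things; names that differ only in an ending like _2 or _b are one class to them, and where a whole thing is asked for, a point or a joint stands for the part that bears it (a point fixed in the world has none). Each returns a list of dicts, best first, with "conf" (0 to 1); they miss things now and then, are a little off and sometimes report something else, mostly with a low value. They report only what shows in the picture. A call takes as long as a camera call.
- manip.recognise(target, picture): "bbox" ([left, top, right, bottom] in pixels, round what is visible of it).
The state is a dict: "time_s": time; "joint_pos": joint angles; "joint_velocities": joint speeds; "joint_efforts": joint torques, N m; "tool_pos": TCP position; "orientation": TCP orientation; "contact_force": force on the tool from outside, world axes, zero at the start; "ft_torque": the same for the moment, N m; "width": finger opening in m.
Only numpy, scipy, OpenCV 4.12 (cv2) and the standard library are available. Lean on these libraries where they do the work, as an engineer would, in place of code of your own. Each camera call takes 0.05 s, during which the arm holds its last target.

TASK

The tea-tasting set is locked in the wooden sample chest: press the chest's sprung hook down through the notch in the sliding door and, keeping it down, slide the door fully open. Then take the set apart where it stands, the lid first and then the strainer, and set each of them down gently and upright on the floor of the shallow tray, released and side by side. Leave the cup standing in its place in the chest with the door open, and do not disturb the cup already on the tray, the dark plate, the canister or the jar.

Things in the scene. Friction and masses are not known exactly. Their poses are not given: they have to be found in the camera images.
- chest: fixed wooden chest, 200 (x) by 265 (y -140 to 125) mm, rim 134 mm high; origin at counter level, z up. Its -y half is an open bay (inside x -90 to 90, y -130 to -2, floor at 22 mm, walls to 120 mm) under a sliding door; the +y half is solid up to 90 mm. A frame bar covers y -140 to -107, side rails x 92 to 100 and -100 to -92, all up to 134 mm.
- door (a joint): slide of the flat aluminium door (180 mm in x, 113 in y, 8 thick, top face 130 mm above the counter) along the chest's +y: 0 = shut (covers chest y -105 to 8 mm), 0.105 m = fully open, over the solid half. It stays where left (friction about 2.5 N); shut, the hook holds it with about 3 mm of play.
- notch (a point): centre of the door's notch, at the door's top face; moves with the door, axes as the chest's. The notch is 40 mm wide (x) by 44 long (y), bounded by the door on three sides and at -y by the chest's frame bar while shut; a closed gripper fits. Shut: chest x 62, y -83, z 130 mm. Pushing its +y edge, 22 mm from this point, slides the door.
- hook (a joint): sprung steel hook hinged under the door (axis along chest x, 48 mm to +y of the notch centre), moves with it. 0 = up, latched; 0.2 rad = fully down. It clears its catch at about 0.11 rad; keep it past 0.13 (6 mm down at the pad) until the door has moved 15 mm. Force at the pad: 3.5 N to start, 9 N at 0.13, 12 N at the stop. Without pressing, the door jams.
- hook_pad (a point): middle of the top of the hook's press pad, 24 mm (x) by 35 mm (y), seen in the notch 12 mm below the door's top face; moves with hook and door; about 10 mm of travel down.
- lid: round steel lid with a wooden knob, lying in the strainer's mouth; origin on the axis at the underside of its disc, z up. Disc 54 mm across, 4 mm thick; below it a plug 34 mm across, 6 mm deep, on which it stands when set down; above the disc a knob 16 to 18 mm across from 4 to 22 mm above the origin. 50 g.
- strainer: round steel strainer beaker standing loosely inside the cup, origin at the centre of its underside, z up; 48 mm across at the foot, 50 at the rim, 66 mm tall, open top, wall 3 mm; its floor end stands 5 mm above the cup's underside, so about 29 mm of it shows above the cup's rim. About 90 g.
- cup: white porcelain cup standing on the floor of the chest's bay, holding the strainer; origin at the centre of its underside, z up; 64 mm across at the foot, 72 at the rim, 42 mm tall, wall 4 mm. It stays there.
- tray: fixed shallow wooden tray on the counter, left or right of the chest, 220 (x) by 160 (y) mm outside; origin at the centre of its underside; rim 18 mm high, 6 mm thick walls, floor 6 mm above the counter.
- tray_cup: white cup standing on the tray, 60 mm across, 45 mm tall; origin at the centre of its underside. Leave alone.
- plate: dark grey round plate 160 mm across, 30 mm tall, on the other side of the chest from the tray. Leave alone.
- canister: upright steel canister, 72 mm across, 150 mm tall, beyond the chest. Leave alone.
- jar: upright amber glass jar, 68 mm across, 120 mm tall, beyond the chest. Leave alone.

How it is judged:
On the way, in this order (a step that is already met when the one before it is completed fails the run):
1. the hook is pressed clear of its catch while the door is still shut (value of joint hook above 0.11 rad and value of joint door below 0.012 m), for 0.05 s.
2. the door is slid open (value of joint door above 0.09 m), for 0.1 s.
3. the lid stands released on the tray while the strainer is still in the cup (x of lid in the frame of tray between -0.1 and 0.1 m and y of lid in the frame of tray between -0.07 and 0.07 m and z of lid in the frame of tray between 0 and 0.02 m and angle between lid's own z axis and vertical below 0.15 rad and linear speed of lid below 0.03 m/s and horizontal distance between strainer and cup below 0.012 m and z of strainer in the frame of cup below 0.012 m and contact force between lid and the fingers below 0.1 N), for 0.2 s.
4. the strainer stands released on the tray too (x of strainer in the frame of tray between -0.1 and 0.1 m and y of strainer in the frame of tray between -0.07 and 0.07 m and z of strainer in the frame of tray between 0 and 0.014 m and angle between strainer's own z axis and vertical below 0.15 rad and linear speed of strainer below 0.03 m/s and contact force between strainer and the fingers below 0.1 N), for 0.2 s.
At the end, for the whole second after the job is handed in: Lid and strainer both stand upright (within 0.15 rad), released and at rest on the tray's floor, their axes at least 10 mm inside the tray's outer edges; the cup is within 20 mm of where it stood in the chest, upright; the door is open by at least 90 of its 105 mm (all of step 4 and x of lid in the frame of tray between -0.1 and 0.1 m and y of lid in the frame of tray between -0.07 and 0.07 m and z of lid in the frame of tray between 0 and 0.02 m and angle between lid's own z axis and vertical below 0.15 rad and linear speed of lid below 0.03 m/s and distance of cup from where it was at the start of the episode below 0.02 m and angle between cup's own z axis and vertical below 0.1 rad and contact force between lid and the fingers below 0.1 N and value of joint door above 0.09 m); the robot touches nothing.
It fails at once if the tray's cup, plate, canister or jar disturbed (moved over 20 mm or tipped) (distance of any of tray_cup, plate, canister, jar from where it was at the start of the episode above 0.02 m or angle between any of tray_cup, plate, canister, jar's own z axis and vertical above 0.3 rad).
It fails at once if lid dropped or thrown rather than set down gently (linear speed of lid above 0.7 m/s and contact force between lid and the fingers below 0.1 N).
It fails at once if strainer dropped or thrown rather than set down gently (linear speed of strainer above 0.7 m/s and contact force between strainer and the fingers below 0.1 N).
It fails at once if the cup lifted from the chest's floor, shoved or tipped (distance of cup from where it was at the start of the episode above 0.02 m or angle between cup's own z axis and vertical above 0.4 rad).
It also fails if it takes over 64 s, if anything falls off the work surface, if the arm or the gripper's body presses on something with over 40 N, if the wrist force passes 120 N, or if a joint passes its speed limit or range.

## Working session

There is one attempt and no reset: what is moved stays moved. The work goes in short steps, Python scripts to look and compute and a tool call to move; the robot and the scene stay as the last step left them, time stands still between calls to the robot, and variables do not carry over. Pictures are saved under pics/ and viewed, and the job is handed in when it is done.

Besides the shell and the picture viewer there is one more tool, called after "Call:" as name(argument=value, ...), one argument or row to a line, values as JSON. drive_tool: Moves the arm, as the interface text tells. Its arguments: {"type":"object","properties":{"motion":{"type":"array","items":{"type":"array","items":{"type":"number"}}},"grip_force":{"type":"number"}},"required":["motion"]}

```bash
mkdir -p pics; cat > h.py <<'E'
import numpy as np, cv2
from cell import manip
def save(p,name): cv2.imwrite('pics/'+name,cv2.cvtColor(p['image'],cv2.COLOR_RGB2BGR))
def cloud(p):
    K=p['intrinsics'];T=p['extrinsics'];z=p['z_map'];v,u=np.indices(z.shape)
    P=np.stack([(u-K[0,2])/K[0,0]*z,(v-K[1,2])/K[1,1]*z,z],-1)@T[:3,:3].T+T[:3,3]
    P[z<=0]=np.nan; return P
E
python3 - <<'E'
from h import *
import pickle
s=manip.read_state();print(s)
D={}
for n in('top','side'):
    p=manip.read_camera(n);save(p,n+'0.png');D[n]=p
    print(n,p['intrinsics'],p['extrinsics'])
    for t in['chest','door','notch','hook_pad','lid','strainer','cup','tray','tray_cup','plate','canister','jar']:
        print(t,[(r['bbox'],round(r['conf'],2)) for r in manip.recognise(t,p)[:2]])
pickle.dump(D,open('d0.pkl','wb'))
E
```

```text
{'time_s': 0.0, 'joint_pos': array([1.08969119e+00, 3.78088085e-01, 7.96482161e-02, 1.27442558e+00,
       5.87440943e-06, 1.46049568e+00]), 'joint_velocities': array([-4.20725419e-04,  4.77249905e-05, -1.19599923e-03,  2.07223046e-03,
       -3.05776551e-03, -1.90814941e-03]), 'joint_efforts': array([-3.77961242e-04, -4.63602555e+01,  2.69875842e+01,  2.07887072e-02,
       -2.16547778e-04, -5.80223656e-06]), 'tool_pos': array([0.20821381, 0.53565452, 0.40375489]), 'orientation': array([-0.57901469, -3.08715293,  0.00310582]), 'contact_force': array([-0.3616335 ,  0.470112  , -0.21521719]), 'ft_torque': array([-0.02309688,  0.02221686, -0.00336387]), 'width': 0.08532360542411008}
top [[419.44792176   0.         278.68244127]
 [  0.         419.44792176 207.77533421]
 [  0.           0.           1.        ]] [[ 0.11466675 -0.97042522  0.21242984  0.39949517]
 [-0.99340125 -0.11150922  0.02682644 -0.01626036]
 [-0.00234517 -0.21410417 -0.97680802  1.10120786]
 [ 0.          0.          0.          1.        ]]
chest [([209.7, 168.9, 351.8, 300.2], 0.63)]
door [([256.1, 196.5, 336.9, 
[... 908 characters left out ...]
7], 0.67), ([267.4, 317.1, 354.1, 391.9], 0.58)]
door [([255.0, 177.2, 340.9, 219.2], 0.84), ([168.9, 271.6, 212.5, 348.5], 0.38)]
notch [([255.9, 180.8, 340.3, 219.0], 0.62)]
hook_pad []
lid [([289.8, 215.2, 318.2, 228.2], 0.56)]
strainer [([290.4, 214.5, 307.8, 223.7], 0.72), ([232.9, 149.7, 258.8, 196.0], 0.29)]
cup [([288.0, 214.7, 317.3, 226.4], 0.49)]
tray [([280.2, 161.8, 349.3, 185.5], 0.73)]
tray_cup [([278.1, 186.9, 286.6, 188.1], 0.63), ([252.4, 179.5, 339.0, 220.6], 0.61)]
plate [([269.2, 315.6, 352.6, 387.6], 0.73), ([276.1, 182.4, 288.6, 188.6], 0.34)]
canister [([168.5, 269.2, 211.7, 351.6], 0.74), ([256.7, 177.6, 339.6, 219.6], 0.47)]
jar [([233.5, 151.9, 256.7, 195.1], 0.8)]
```

View pics/top0.png

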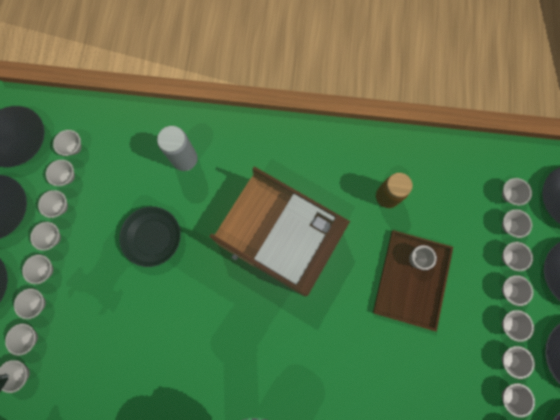

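View pics/side0.png

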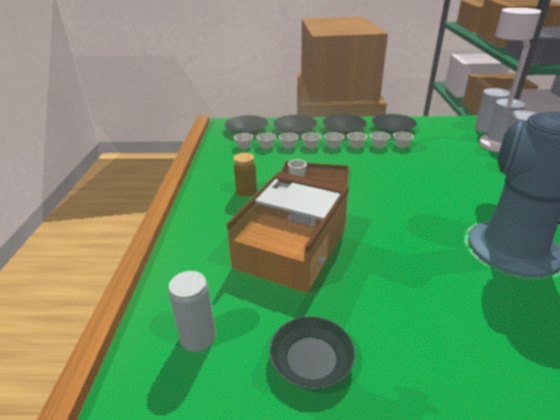

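```bash
python3 - <<'E'
import pickle,numpy as np,cv2
from h import cloud
D=pickle.load(open('d0.pkl','rb'))
for n,(a,b,c,d) in {'top':(195,160,465,340),'side':(210,140,370,300)}.items():
    im=D[n]['image'][b:d,a:c]; cv2.imwrite(f'pics/{n}0c.png',cv2.cvtColor(cv2.resize(im,None,fx=600/(d-b) if n=='side' else 2.9,fy=600/(d-b) if n=='side' else 2.9,interpolation=2),4))
P=cloud(D['top']);im=D['top']['image'].astype(int)
z=P[...,2]
print('counter',np.nanmedian(z[300:330,100:200]))
sub=np.zeros(z.shape,bool);sub[160:305,200:360]=1
door=sub&(z>.122)&(z<.138)
bright=door&(im.min(-1)>110)
cnt=cv2.findContours(bright.astype(np.uint8),0,1)[0];c=max(cnt,key=cv2.contourArea)
xy=P[bright][:,:2]*1000
print('door',cv2.minAreaRect(xy.astype(np.float32)),np.median(P[bright][:,2]))
xy=P[door][:,:2]*1000
print('rim',cv2.minAreaRect(xy.astype(np.float32)),np.percentile(P[door][:,2],[5,50,95]))
# solid deck
deck=sub&(z>.08)&(z<.1);print('deck',cv2.minAreaRect((P[deck][:,:2]*1000).astype(np.float32)),np.median(z[deck]))
t=np.zeros(z.shape,bool);t[225:335,368:460]=1
brown=(im[...,0]>im[...,1]+8)
tr=t&(z>.002)&(z<.03)&brown
print('tray',cv2.minAreaRect((P[tr][:,:2]*1000).astype(np.float32)),np.percentile(z[tr],[5,50,95]))
rim=t&(z>.013)&(z<.024)&brown;print('trayrim',cv2.minAreaRect((P[rim][:,:2]*1000).astype(np.float32)))
tc=t&(z>.035)&(z<.06);print('tc',cv2.minEnclosingCircle((P[tc][:,:2]*1000).astype(np.float32)),np.median(z[tc]))
for n,bx in{'canister':(150,115,200,175),'jar':(370,168,412,212)}.items():
    m=np.zeros(z.shape,bool);m[bx[1]:bx[3],bx[0]:bx[2]]=1;zm=np.nanmax(z[m]);q=m&(z>zm-.012);print(n,zm,cv2.minEnclosingCircle((P[q][:,:2]*1000).astype(np.float32)))
E
```

```text
counter 1.0964076775588083e-05
door ((545.4932861328125, -34.70518493652344), (113.01887512207031, 182.1383514404297), 65.77644348144531) 0.13001306512462563
rim ((561.5641479492188, 2.8331146240234375), (264.7436828613281, 200.58702087402344), 65.71388244628906) [0.12731039 0.13111497 0.1357615 ]
deck ((557.2277221679688, 6.513336181640625), (262.4212951660156, 192.48670959472656), 65.75830841064453) 0.08988791854838363
tray ((489.13397216796875, -348.3741455078125), (158.08921813964844, 214.78504943847656), 81.04728698730469) [0.00319877 0.00652286 0.01782726]
trayrim ((489.13397216796875, -348.3741455078125), (158.08921813964844, 214.78504943847656), 81.04728698730469)
tc ((544.1192626953125, -360.97161865234375), 30.222909927368164) 0.048739039528902905
canister 0.15505797515750785 ((747.66064453125, 287.9958190917969), 33.3553466796875)
jar 0.12569034504751964 ((703.77490234375, -273.12310791015625), 30.399972915649414)
```

```bash
ls pics
```

```text
side0.png
side0c.png
top0.png
top0c.png
```

View pics/top0c.png

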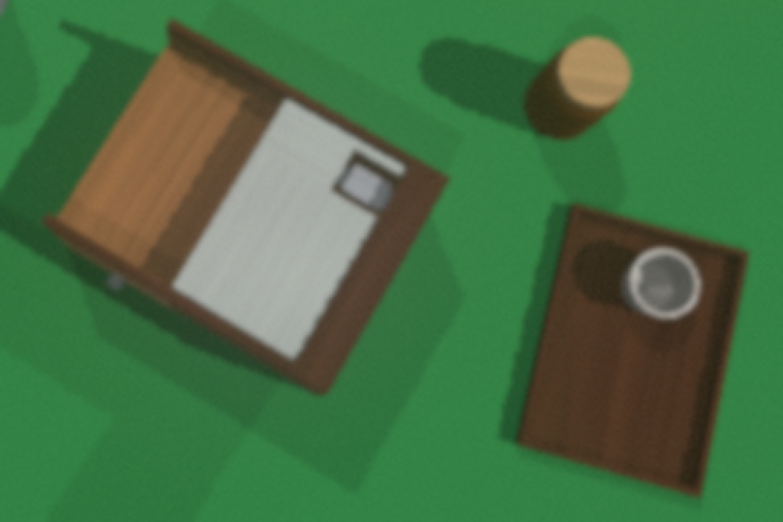

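View pics/side0c.png

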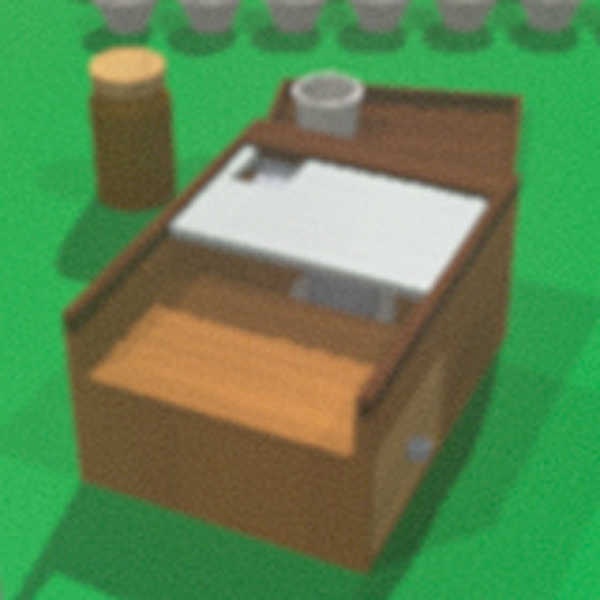

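```bash
cat >> h.py <<'E'
from scipy.spatial.transform import Rotation as Rn
A=np.radians(-24.25); CX=np.array([np.cos(A),np.sin(A),0]); CY=np.array([-np.sin(A),np.cos(A),0]); CO=np.array([.565,.0096,0])
def ch(x,y,z): return CO+CX*x/1e3+CY*y/1e3+np.array([0,0,z/1e3])
def chinv(p): d=np.asarray(p)-CO; return 1e3*np.array([d@CX,d@CY,d[2]])
def proj(p,W):
    T=p['extrinsics'];c=T[:3,:3].T@(np.asarray(W)-T[:3,3]);q=p['intrinsics']@c;return q[:2]/q[2]
def state():
    s=manip.read_state();R=Rn.from_rotvec(s['orientation']).as_matrix();return s,R
def go(target_tip,jaw=None,ahead=None):
    """shift in tool axes mm & turn (deg) so fingertip gets to target_tip, jaw axis (tool y) along world dir jaw"""
    s,R=state(); ah=manip.tips_ahead if ahead is None else ahead
    tip=s['tool_pos']+R[:,2]*ah
    d=R.T@(np.asarray(target_tip)-tip)*1e3
    out=[np.round(d,1)]
    if jaw is not None:
        j=R.T@jaw; a=np.degrees(np.arctan2(-j[0],j[1])); a=(a+90)%180-90; out.append(round(a,2))
    print('tip',tip.round(4),'chest',chinv(tip).round(1),'tilt',np.degrees(np.arccos(-R[2,2])).round(2),'shift/turn',out,'j6',s['joint_pos'][5].round(2),'F',s['contact_force'].round(1),'t',s['time_s'],'w',s['width'])
    return d
E
python3 - <<'E'
from h import *;import pickle
D=pickle.load(open('d0.pkl','rb'))
for n in D:
    p=D[n];im=cv2.cvtColor(p['image'],4).copy()
    im=cv2.resize(im,None,fx=4,fy=4,interpolation=2)
    def poly(pts,c):
        q=np.array([(proj(p,ch(*a))+.5)*4 for a in pts]).astype(int);cv2.polylines(im,[q],True,c,1)
    poly([(62-20,-83-22,130),(82,-105,130),(82,-61,130),(42,-61,130)],(0,0,255))
    poly([(50,-100.5,118),(74,-100.5,118),(74,-65.5,118),(50,-65.5,118)],(255,0,255))
    poly([(-100,-140,134),(100,-140,134),(100,125,134),(-100,125,134)],(0,255,255))
    poly([(-90,-105,130),(90,-105,130),(90,8,130),(-90,8,130)],(255,0,0))
    a=(820,640) if n=='top' else (850,560)
    cv2.imwrite(f'pics/{n}0p.png',im[a[1]:a[1]+600,a[0]:a[0]+620])
print(ch(62,-83,130)); go(ch(62,-83,200),CY)
E
```

```text
[ 0.58743958 -0.09154082  0.13      ]
tip [0.2084 0.536  0.2313] chest [-541.3  333.4  231.3] tilt 0.01 shift/turn [array([-580.7, -447.5,   31.3]), np.float64(3.0)] j6 1.46 F [ 0.5 -0.3 -0.3] t 1.3 w 0.08530293719895639
```

View pics/top0p.png

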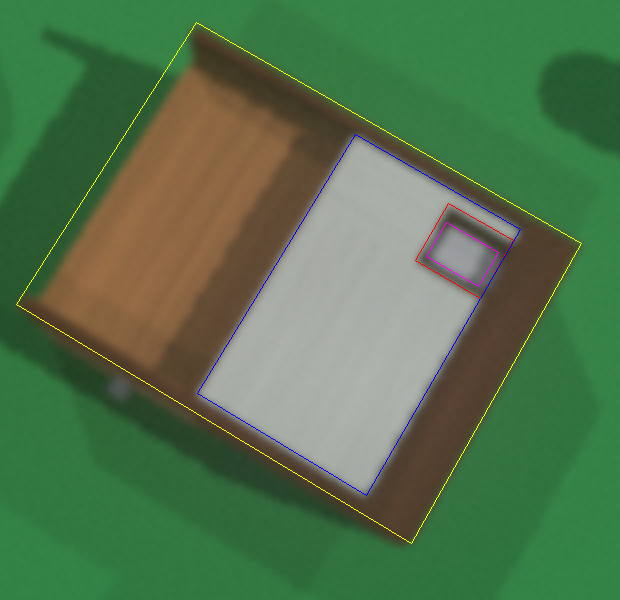

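View pics/side0p.png

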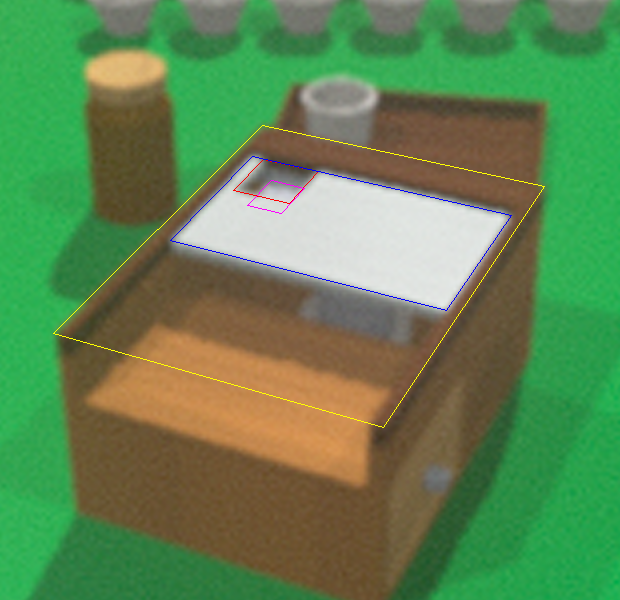

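Call:
drive_tool(
  motion=[
    [-36,-28,0,0,0],
    [-36,-28,0,0,0],
    [-36,-28,0,0,0],
    [-36,-28,0,0,0],
    [-36,-28,0,0,0],
    [-36,-28,0,0,0],
    [-36,-28,0,0,0],
    [-36,-28,0,0,0],
    [-36,-28,0,0,0],
    [-36,-28,0,0,0],
  ],
  grip_force=60,
)

```text
time_s: 2.3
tool_pos: [0.4431, 0.1428, 0.405]
orientation: [0.579, 3.087, 0.001]
contact_force: [-0.1, 1.1, 0.4]
width: 0.0
```

Call:
drive_tool(
  motion=[
    [-36,-28,0,0,0],
    [-36,-28,0,0,0],
    [-36,-28,0,0,0],
    [-36,-28,0,0,0],
    [-36,-28,0,0,0],
    [-36,-28,0,0,0],
    [-4,0,30,0,0],
    [0,0,0,3,0],
    [0,0,0,0,0],
  ],
)

```text
time_s: 3.2
tool_pos: [0.5864, -0.0923, 0.3735]
orientation: [-0.66, -3.069, -0.0]
contact_force: [0.4, 1.2, 0.2]
width: -0.0
```

```bash
python3 -c "
from h import *
go(ch(62,-81,140),CY)
p=manip.read_camera('top');save(p,'t1.png');p=manip.read_camera('side');cv2.imwrite('pics/s1.png',cv2.resize(cv2.cvtColor(p['image'],4)[130:310,200:370],None,fx=3.3,fy=3.3,interpolation=2))"
```

```text
tip [ 0.586  -0.0921  0.2001] chest [ 61.  -84.1 200.1] tilt 0.14 shift/turn [array([-1.2,  3.1, 60.1]), np.float64(-0.04)] j6 0.16 F [0.4 1.2 0.2] t 3.2 w -4.855191005690898e-05
```

View pics/s1.png

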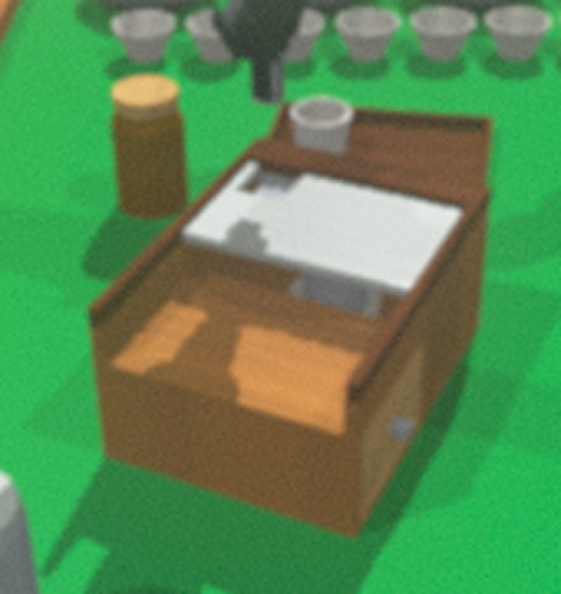

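Call:
drive_tool(
  motion=[
    [-1,4,20,0,0],
    [0,0,25,0,0],
    [0,0,20,0,0],
    [0,0,12,0,0],
    [0,0,0,0,0],
  ],
)

```text
time_s: 3.8
tool_pos: [0.5885, -0.088, 0.2966]
orientation: [-0.658, -3.07, -0.0]
contact_force: [0.4, -0.3, 0.0]
width: 0.0001
```

```bash
python3 -c "
from h import *
go(ch(62,-80,109.5),CY)"
```

```text
tip [ 0.5881 -0.0879  0.1232] chest [ 61.1 -79.4 123.2] tilt 0.14 shift/turn [array([-0.9, -0.6, 13.7]), np.float64(0.06)] j6 0.17 F [ 0.4 -0.3  0. ] t 3.8 w 7.72462960692744e-05
```

Call:
drive_tool(
  motion=[
    [-1,0,3,0,0],
    [0,0,2,0,0],
    [0,0,2,0,0],
    [0,0,2,0,0],
    [0,0,0,0,0],
  ],
)

```text
time_s: 4.3
tool_pos: [0.5907, -0.0889, 0.2899]
orientation: [0.659, 3.069, 0.001]
contact_force: [-0.9, 1.4, 5.7]
width: 0.0004
```

Call:
drive_tool(
  motion=[
    [0,0,2,0,0],
    [0,0,1,0,0],
    [0,0,0,0,0],
    [0,0,0,0,0],
  ],
)

```text
time_s: 4.7
tool_pos: [0.5908, -0.0886, 0.2878]
orientation: [0.658, 3.068, 0.002]
contact_force: [-1.0, 3.0, 9.1]
width: -0.0001
```

```bash
python3 -c "
from h import *
go(ch(62,-80,109.5),CY)"
```

```text
tip [ 0.5914 -0.0885  0.1144] chest [ 64.4 -78.6 114.4] tilt 0.22 shift/turn [array([ 2.4, -1.4,  4.9]), np.float64(0.03)] j6 0.17 F [-1.   3.   9.1] t 4.7 w -6.232077197839865e-05
```

Call:
drive_tool(
  motion=[
    [0,0,2,0,0],
    [0,0,2,0,0],
    [0,0,0,0,0],
    [0,0,0,0,0],
  ],
)

```text
time_s: 5.1
tool_pos: [0.591, -0.0881, 0.2848]
orientation: [0.657, 3.067, 0.005]
contact_force: [-2.6, 4.3, 15.2]
width: -0.0001
```

```bash
python3 -c "
from h import *
go(ch(62,-80,109.5),CY)"
```

```text
tip [ 0.5919 -0.0877  0.1114] chest [ 64.5 -77.7 111.4] tilt 0.33 shift/turn [array([ 2.5, -2.3,  1.9]), np.float64(0.07)] j6 0.17 F [-2.6  4.3 15.2] t 5.1 w -0.00012123579894767714
```

Call:
drive_tool(
  motion=[
    [0,4,0,0,0],
    [0,5,0,0,0],
    [0,5,0,0,0],
    [0,5,0,0,0],
    [0,0,0,0,0],
  ],
)

```text
time_s: 5.6
tool_pos: [0.5985, -0.0714, 0.2845]
orientation: [0.658, 3.068, -0.0]
contact_force: [-3.5, -0.4, 13.2]
width: 0.0002
```

```bash
python3 -c "
from h import *
go(ch(62,-80,109.5),CY)"
```

```text
tip [ 0.5991 -0.0716  0.1111] chest [ 64.4 -60.1 111.1] tilt 0.21 shift/turn [array([  2.4, -19.9,   1.6]), np.float64(0.04)] j6 0.2 F [-3.5 -0.4 13.2] t 5.6 w 0.00019374553348458696
```

Call:
drive_tool(
  motion=[
    [0,8,0,0,0],
    [0,10,0,0,0],
    [0,10,0,0,0],
    [0,10,0,0,0],
    [0,10,0,0,0],
    [0,10,0,0,0],
    [0,10,0,0,0],
    [0,8,0,0,0],
    [0,4,0,0,0],
    [0,0,0,0,0],
  ],
)

```text
time_s: 6.6
tool_pos: [0.6315, 0.0018, 0.2847]
orientation: [0.658, 3.068, 0.001]
contact_force: [-3.0, 1.4, 13.2]
width: -0.0
```

```bash
python3 -c "
from h import *
go(ch(62,30,111),CY)"
```

```text
tip [0.6322 0.0018 0.1113] chest [ 64.5  20.5 111.3] tilt 0.24 shift/turn [array([2.5, 9.5, 0.3]), np.float64(0.05)] j6 0.32 F [-3.   1.4 13.2] t 6.6 w -9.319983927822342e-06
```

Call:
drive_tool(
  motion=[
    [0,3,0,0,0],
    [0,3,0,0,0],
    [0,2,0,0,0],
    [0,2,0,0,0],
    [0,0,0,0,0],
  ],
)

```text
time_s: 7.1
tool_pos: [0.6349, 0.0094, 0.2842]
orientation: [0.66, 3.069, -0.006]
contact_force: [-5.9, -4.4, 11.6]
width: 0.0
```

Call:
drive_tool(
  motion=[
    [0,-3,-5,0,0],
    [0,0,-30,0,0],
    [0,0,-40,0,0],
    [20,0,-40,0,0],
    [50,0,-10,0,0],
    [50,0,0,0,0],
    [50,0,0,0,0],
    [0,0,0,0,0],
  ],
)

```text
time_s: 7.9
tool_pos: [0.4727, 0.0788, 0.4052]
orientation: [-0.653, -3.064, 0.002]
contact_force: [0.3, -0.9, 0.3]
width: 0.0003
```

```bash
python3 - <<'E'
from h import *;import pickle
go(ch(62,30,111),CY)
D={}
for n in('top','side'):
    p=manip.read_camera(n);save(p,n+'2.png');D[n]=p
    for t in['lid','strainer','cup']:
        print(t,[(r['bbox'],round(r['conf'],2)) for r in manip.recognise(t,p)[:2]])
pickle.dump(D,open('d2.pkl','wb'))
for n,(a,b,c,d) in {'top':(205,160,365,310),'side':(210,140,370,300)}.items():
    cv2.imwrite(f'pics/{n}2c.png',cv2.cvtColor(cv2.resize(D[n]['image'][b:d,a:c],None,fx=3.7,fy=3.7,interpolation=2),4))
E
```

```text
tip [0.4713 0.0789 0.2318] chest [-113.9   24.7  231.8] tilt 0.48 shift/turn [array([-176.9,    5.1,  119.3]), np.float64(0.19)] j6 0.45 F [ 0.3 -0.9  0.3] t 7.9 w 0.0003419209720596478
lid [([283.5, 232.3, 307.0, 254.4], 0.6)]
strainer []
cup [([280.5, 229.3, 307.5, 260.0], 0.79), ([375.4, 175.2, 408.9, 210.7], 0.15)]
lid []
strainer []
cup []
```

View pics/top2c.png

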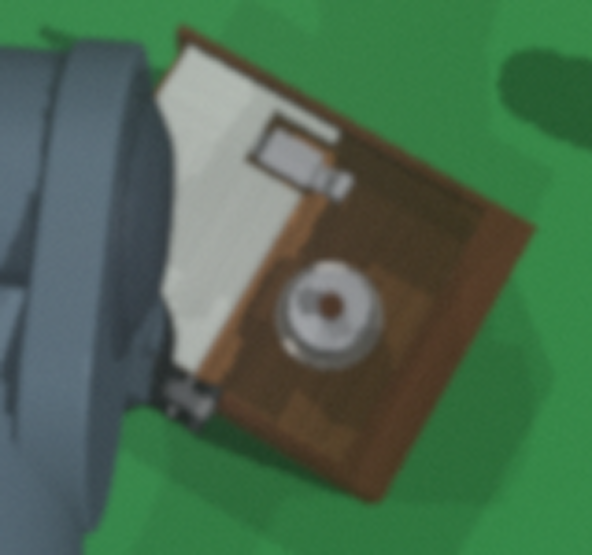

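View pics/side2c.png

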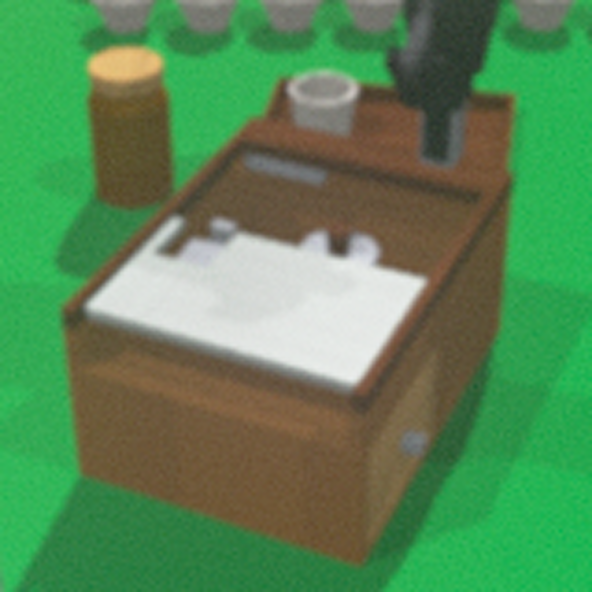

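```bash
python3 - <<'E'
from h import *;import pickle
D=pickle.load(open('d2.pkl','rb'))
p=D['top'];P=cloud(p);z=P[...,2];im=p['image'].astype(int)
m=np.zeros(z.shape,bool);m[225:265,275:312]=1
print(np.round(z[228:262:3,278:310:2]*1000).astype(int))
k=m&(z>.108)&(z<.122);print('knob',P[k].mean(0),k.sum(),np.nanmax(z[k]),chinv(P[k].mean(0)))
d=m&(z>.09)&(z<.122);c,r=cv2.minEnclosingCircle((P[d][:,:2]*1e3).astype(np.float32));print('disc',c,r,np.median(z[d]),chinv([c[0]/1e3,c[1]/1e3,.095]))
c2=m&(z>.058)&(z<.07);c,r=cv2.minEnclosingCircle((P[c2][:,:2]*1e3).astype(np.float32));print('cuprim',c,r,np.median(z[c2]))
# door edge
dd=np.zeros(z.shape,bool);dd[160:280,200:310]=1
dd&=(z>.125)&(z<.133)&(im.min(-1)>120);print('door y max/min',np.percentile([chinv(q)[1] for q in P[dd]],[1,99]))
# triangulate knob
def ray(p,u,v):
    K=p['intrinsics'];T=p['extrinsics'];d=T[:3,:3]@np.array([(u-K[0,2])/K[0,0],(v-K[1,2])/K[1,1],1]);return T[:3,3],d/np.linalg.norm(d)
a,u=ray(D['top'],294.2,242.3);b,w=ray(D['side'],301.5,203.0)
A_=np.stack([u,-w],1);s=np.linalg.lstsq(A_,b-a,rcond=None)[0];print('tri',a+u*s[0],b+w*s[1])
E
```

```text
[[                  93                   58                   21
                    23                   21                   19
                    23                   20                   22
                    21                   24                   22
                    20                   23                   23
                    24]
 [                  65                   21                   21
                    23                   24                   25
                    64                   63                   65
                    68                   20                   20
                    19                   23                   21
                    23]
 [                  23                   23                   23
                    62                   63                   97
                   100                  102                   98
                    97                  100                   96
                    65                   25                   24
                    22]
 [                  28                   25          
[... 2886 characters left out ...]
   25                   22                   22
                    18                   22                   26
                    23                   27                   23
                    24]]
knob [ 0.53593778 -0.0344915   0.11470062] 44 0.11908139793302075 [ -8.38862131 -52.13736047 114.70061535]
disc (545.9613647460938, -23.043590545654297) 41.63583755493164 0.0974998778144135 [ -3.95136693 -37.58271325  95.        ]
cuprim (544.75439453125, -28.936548233032227) 45.520416259765625 0.0637670393636145
door y max/min [  0.42559646 109.93719566]
tri [ 0.53577897 -0.03529171  0.11041732] [ 0.53506832 -0.03521175  0.11031804]<stdin>:5: RuntimeWarning: invalid value encountered in cast
```

```bash
python3 - <<'E'
from h import *;import pickle
from scipy.optimize import least_squares
D=pickle.load(open('d2.pkl','rb'))
p=D['top'];P=cloud(p);z=P[...,2]
k=np.array([.5358,-.0348]);r=np.hypot(P[...,0]-k[0],P[...,1]-k[1])
for n,lo,hi,R in(('disc',.09,.12,.032),('knob',.108,.122,.014)):
    m=(z>lo)&(z<hi)&(r<R);q=P[m][:,:2];print(n,q.mean(0),np.median(P[m][:,2]),np.sqrt(m.sum())); c,rr=cv2.minEnclosingCircle((q*1e3).astype(np.float32));print(c,rr)
m=(z>.058)&(z<.069)&(r<.042)&(r>.028);q=P[m][:,:2]
f=least_squares(lambda x:np.hypot(q[:,0]-x[0],q[:,1]-x[1])-.034,k,loss='soft_l1',f_scale=.002);print('cup',f.x,m.sum())
# tray fit
D0=pickle.load(open('d0.pkl','rb'))['top'];P=cloud(D0);z=P[...,2]
im=cv2.cvtColor(D0['image'],4).copy();im=cv2.resize(im,None,fx=5,fy=5,interpolation=2)
for th in(-9.5,-9,-8.5,):pass
t=np.radians(81.05-90);u=np.array([np.cos(t),np.sin(t),0]);v=np.array([-u[1],u[0],0]);o=np.array([.4891,-.3484,0])
def poly(a,b,h,c):
    q=np.array([(proj(D0,o+u*x*a+v*y*b+[0,0,h])+.5)*5 for x,y in((1,1),(1,-1),(-1,-1),(-1,1))]).astype(int);cv2.polylines(im,[q],True,c,1)
poly(.11,.08,.018,(0,255,255));poly(.104,.074,.006,(255,0,255))
cv2.imwrite('pics/tray.png',im[1110:1690,1820:2320])
go([.5358,-.0348,.15],CX)
E
```

```text
disc [ 0.53577444 -0.03435564] 0.09752355518104328 19.79898987322333
(536.1375122070312, -34.32693862915039) 26.826215744018555
knob [ 0.53593778 -0.0344915 ] 0.11455302304775378 6.6332495807108
(536.0889892578125, -34.712181091308594) 8.766464233398438
cup [ 0.53624668 -0.03445796] 142
tip [0.4809 0.0767 0.2332] chest [-104.3   26.6  233.2] tilt 0.05 shift/turn [array([-95.9, -79. ,  83.2]), np.float64(89.95)] j6 0.45 F [ 0.5  0.5 -0.4] t 8.3 w -9.58917880663306e-05
```

View pics/tray.png

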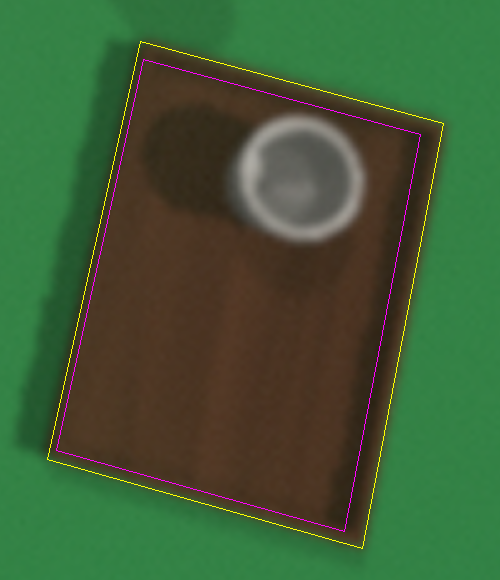

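Call:
drive_tool(
  motion=[
    [-32,-26,0,0,35],
    [-32,-26,0,0,35],
    [-32,-27,20,0,35],
    [0,0,30,0,35],
    [0,0,20,0,35],
    [0,0,0,0,35],
    [0,0,0,0,35],
  ],
  grip_force=30,
)

```text
time_s: 9.0
tool_pos: [0.5349, -0.0346, 0.3366]
orientation: [-0.66, -3.071, -0.0]
contact_force: [0.5, 0.3, 0.7]
width: 0.0349
```

```bash
python3 - <<'E'
from h import *
go([.536,-.0345,.1],CY);p=manip.read_camera('side');go([.536,-.0345,.1],CY)
cv2.imwrite('pics/s3.png',cv2.resize(cv2.cvtColor(p['image'],4)[130:280,230:370],None,fx=4,fy=4,interpolation=2))
E
```

```text
tip [ 0.5348 -0.0346  0.1632] chest [ -9.4 -52.7 163.2] tilt 0.04 shift/turn [array([-1.1,  0.5, 63.2]), np.float64(-0.01)] j6 0.24 F [0.5 0.3 0.7] t 9.0 w 0.03490888921900051
tip [ 0.5354 -0.0345  0.1641] chest [ -8.8 -52.4 164.1] tilt 0.08 shift/turn [array([-0.4,  0.2, 64.1]), np.float64(0.0)] j6 0.24 F [ 0.7 -0.4 -0.5] t 9.05 w 0.03522818456213976
```

View pics/s3.png

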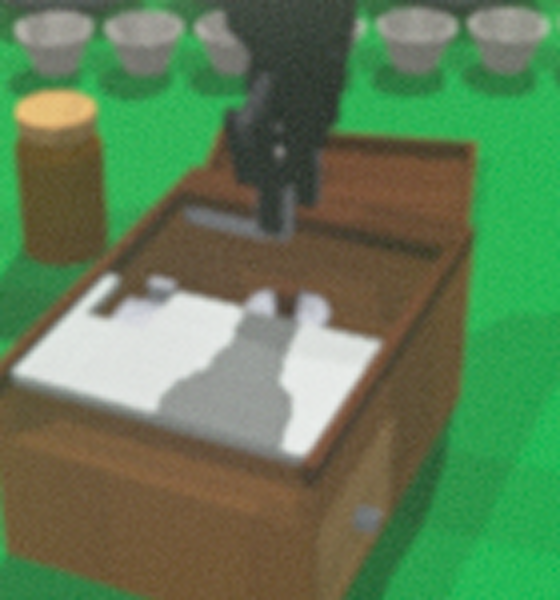

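Call:
drive_tool(
  motion=[
    [0,0,20,0,35],
    [0,0,20,0,35],
    [0,0,12,0,35],
    [0,0,8,0,35],
    [0,0,3,0,35],
    [0,0,0,0,35],
    [0,0,0,0,35],
  ],
)

```text
time_s: 9.75
tool_pos: [0.535, -0.0344, 0.2743]
orientation: [0.659, 3.07, 0.0]
contact_force: [0.1, -0.7, 0.3]
width: 0.0349
```

Call:
drive_tool(
  motion=[
    [0,0,0,0,8],
    [0,0,0,0,8],
    [0,0,0,0,8],
    [0,0,0,0,8],
  ],
  grip_force=25,
)

```text
time_s: 10.15
tool_pos: [0.5349, -0.0344, 0.2743]
orientation: [0.659, 3.07, 0.0]
contact_force: [-0.2, -1.0, 5.9]
width: 0.0154
```

```bash
python3 - <<'E'
from h import *
go([.536,-.0345,.1],CY)
E
```

```text
tip [ 0.5352 -0.0345  0.1009] chest [ -9.1 -52.4 100.9] tilt 0.09 shift/turn [array([-0.8,  0.3,  0.9]), np.float64(0.0)] j6 0.24 F [-0.2 -1.   5.9] t 10.15 w 0.015397205333568004
```

Call:
drive_tool(
  motion=[
    [0,0,-1,0,8],
    [0,0,-3,0,8],
    [0,0,-10,0,8],
    [0,0,-20,0,8],
    [0,0,-30,0,8],
    [0,0,-30,0,8],
    [0,0,0,0,8],
  ],
)

```text
time_s: 10.85
tool_pos: [0.536, -0.0346, 0.3724]
orientation: [0.658, 3.064, 0.001]
contact_force: [-0.0, 0.2, 0.1]
width: 0.0158
```

```bash
cat >> h.py <<'E'
_t=np.radians(81.05-90);TU=np.array([np.cos(_t),np.sin(_t),0]);TV=np.array([-TU[1],TU[0],0]);TO=np.array([.4891,-.3484,0])
def tray(u,v,z): return TO+TU*u/1e3+TV*v/1e3+np.array([0,0,z/1e3])
E
python3 - <<'E'
from h import *
go(tray(-50,36,60),TV)
p=manip.read_camera('side');cv2.imwrite('pics/s4.png',cv2.resize(cv2.cvtColor(p['image'],4)[130:280,230:370],None,fx=4,fy=4,interpolation=2))
E
```

```text
tip [ 0.5374 -0.0348  0.1991] chest [ -6.9 -51.8 199.1] tilt 0.47 shift/turn [array([ -25.9, -284.6,  138.7]), np.float64(-15.29)] j6 0.24 F [-0.   0.2  0.1] t 10.85 w 0.01584577541197892
```

View pics/s4.png

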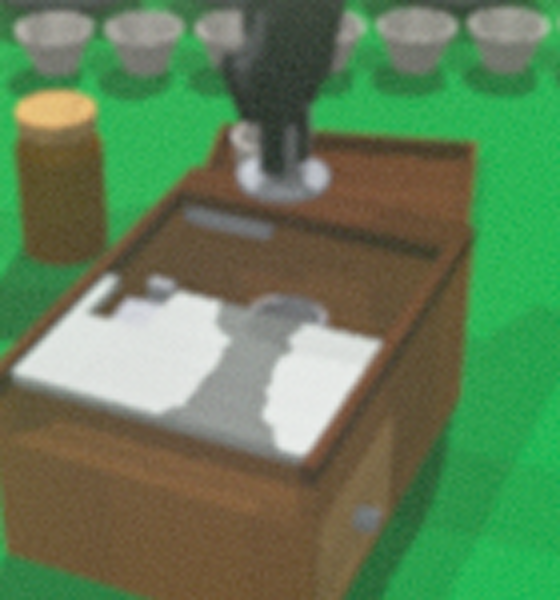

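Call:
drive_tool(
  motion=[
    [-2,-20,0,0,8],
    [-3,-32,0,0,8],
    [-3,-34,0,0,8],
    [-3,-34,0,0,8],
    [-3,-34,0,0,8],
    [-3,-34,0,0,8],
    [-3,-34,0,0,8],
    [-3,-32,0,0,8],
    [-3,-31,0,0,8],
    [0,0,0,0,8],
  ],
)

```text
time_s: 11.9
tool_pos: [0.4399, -0.3077, 0.3663]
orientation: [-0.667, -3.068, 0.001]
contact_force: [-0.3, 1.0, -0.9]
width: 0.0157
```

Call:
drive_tool(
  motion=[
    [0,0,30,0,8],
    [0,0,40,0,8],
    [0,0,40,0,8],
    [0,0,25,0,8],
    [0,0,15,0,8],
    [0,0,0,0,8],
    [0,0,0,0,8],
  ],
)

```text
time_s: 12.6
tool_pos: [0.4411, -0.3042, 0.2172]
orientation: [-0.659, -3.07, -0.002]
contact_force: [-0.3, -0.2, -0.3]
width: 0.0157
```

```bash
python3 - <<'E'
from h import *
go(tray(-50,36,20.5),TV)
p=manip.read_camera('top')
go(tray(-50,36,20.5),TV)
cv2.imwrite('pics/t5.png',cv2.resize(cv2.cvtColor(p['image'],4)[210:350,350:480],None,fx=4,fy=4,interpolation=2))
p=manip.read_camera('side');cv2.imwrite('pics/s5.png',cv2.resize(cv2.cvtColor(p['image'],4)[130:230,230:380],None,fx=4,fy=4,interpolation=2))
E
```

```text
tip [ 0.4409 -0.304   0.0438] chest [  15.7 -336.9   43.8] tilt 0.09 shift/turn [array([-4.5,  0.8, 23.3]), np.float64(-15.27)] j6 -0.3 F [-0.3 -0.2 -0.3] t 12.6 w 0.015727534194482005
tip [ 0.4417 -0.3047  0.0446] chest [  16.7 -337.2   44.6] tilt 0.03 shift/turn [array([-3.4,  1.2, 24.1]), np.float64(-15.27)] j6 -0.3 F [-0.   0.2  1. ] t 12.65 w 0.01583697591015296
```

View pics/t5.png

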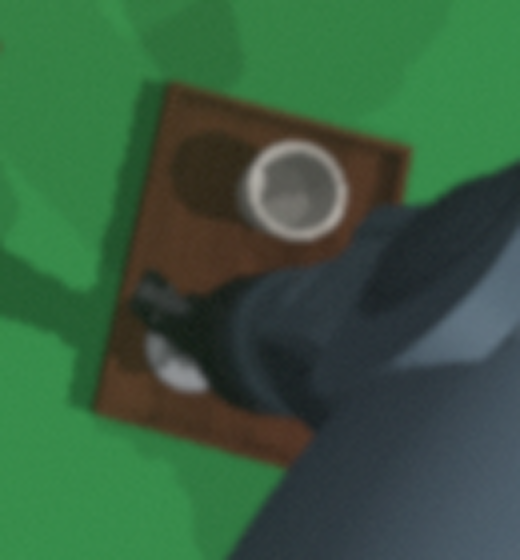

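View pics/s5.png

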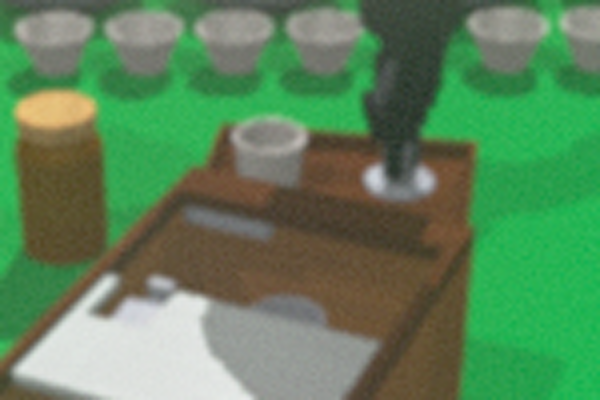

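Call:
drive_tool(
  motion=[
    [-2,1,10,0,8],
    [0,0,7,0,8],
    [0,0,4,0,8],
    [0,0,0,0,8],
    [0,0,0,0,8],
  ],
)

```text
time_s: 13.2
tool_pos: [0.4434, -0.3047, 0.1963]
orientation: [-0.66, -3.071, -0.001]
contact_force: [0.2, 0.6, -0.2]
width: 0.0156
```

Call:
drive_tool(
  motion=[
    [0,0,1,0,8],
    [0,0,1,0,8],
    [0,0,0,0,8],
    [0,0,0,0,8],
  ],
)

```text
time_s: 13.6
tool_pos: [0.4435, -0.3048, 0.1946]
orientation: [0.66, 3.071, -0.0]
contact_force: [1.0, 0.1, -0.6]
width: 0.0158
```

```bash
python3 - <<'E'
from h import *
go(tray(-50,36,20.5),TV)
E
```

```text
tip [ 0.4435 -0.3048  0.0212] chest [  18.4 -336.6   21.2] tilt 0.01 shift/turn [array([-1.7,  0.5,  0.7]), np.float64(-15.3)] j6 -0.3 F [ 1.   0.1 -0.6] t 13.6 w 0.01576886654263842
```

Call:
drive_tool(
  motion=[
    [0,0,1,0,8],
    [0,0,0.5,0,8],
    [0,0,0,0,8],
    [0,0,0,0,8],
  ],
)

```text
time_s: 14.0
tool_pos: [0.4435, -0.3048, 0.1933]
orientation: [0.66, 3.071, -0.0]
contact_force: [-1.1, 0.9, 3.6]
width: 0.0156
```

Call:
drive_tool(
  motion=[
    [0,0,0,0,20],
    [0,0,0,0,25],
    [0,0,0,0,30],
    [0,0,0,0,32],
    [0,0,-10,0,32],
    [0,0,-20,0,32],
    [0,0,-40,0,32],
    [0,0,-50,0,60],
    [0,0,-40,0,62],
    [0,0,0,0,62],
  ],
)

```text
time_s: 15.0
tool_pos: [0.4451, -0.3062, 0.3603]
orientation: [0.657, 3.061, -0.009]
contact_force: [0.8, -1.0, -0.6]
width: 0.0621
```

```bash
python3 - <<'E'
from h import *
go([.536,-.0345,.2],CX)
p=manip.read_camera('side');cv2.imwrite('pics/s6.png',cv2.resize(cv2.cvtColor(p['image'],4)[130:230,230:380],None,fx=4,fy=4,interpolation=2))
E
```

```text
tip [ 0.4468 -0.3076  0.1869] chest [  22.5 -337.8  186.9] tilt 0.72 shift/turn [array([ 30.6, 285.6, -14.5]), np.float64(-89.99)] j6 -0.3 F [ 0.8 -1.  -0.6] t 15.0 w 0.06213749768626329
```

View pics/s6.png

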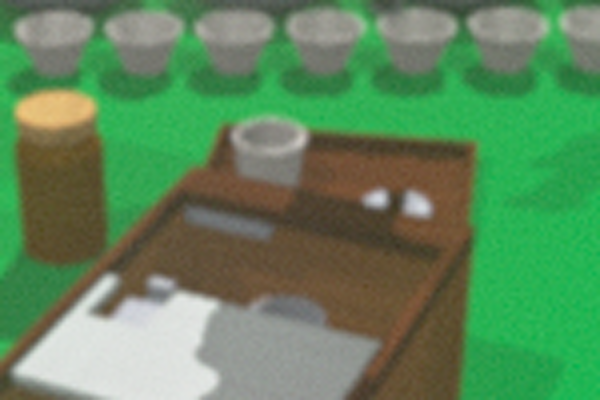

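Call:
drive_tool(
  motion=[
    [2,20,-10,0,62],
    [3,30,-5,0,62],
    [3,34,0,0,62],
    [3,34,0,0,62],
    [3,34,0,0,62],
    [3,34,0,0,62],
    [4,34,0,0,62],
    [4,34,0,0,62],
    [5,31,0,0,62],
    [0,0,0,-8,62],
  ],
)

```text
time_s: 16.05
tool_pos: [0.5332, -0.0293, 0.3667]
orientation: [-0.431, -3.109, -0.002]
contact_force: [-1.0, -0.7, 0.0]
width: 0.0621
```

Call:
drive_tool(
  motion=[
    [0,0,0,-8.2,62],
    [0,0,0,-8.2,62],
    [0,0,0,-8.2,62],
    [0,0,0,-8.2,62],
    [0,0,0,-8.2,62],
    [0,0,0,-8.2,62],
    [0,0,0,-8.2,62],
    [0,0,0,-8.2,62],
    [0,0,0,-8.2,62],
    [0,0,0,-8.2,62],
  ],
)

```text
time_s: 17.05
tool_pos: [0.5325, -0.0325, 0.3667]
orientation: [1.712, -2.632, -0.003]
contact_force: [0.6, -0.4, -0.2]
width: 0.0621
```

Call:
drive_tool(
  motion=[
    [0,0,10,0,62],
    [0,0,0,0,62],
    [0,0,0,0,62],
  ],
)

```text
time_s: 17.35
tool_pos: [0.5326, -0.0325, 0.3568]
orientation: [1.702, -2.639, -0.003]
contact_force: [-0.4, -0.0, -1.0]
width: 0.062
```

```bash
python3 - <<'E'
from h import *
p=manip.read_camera('top')
P=cloud(p);z=P[...,2];k=np.array([.536,-.0345]);r=np.hypot(P[...,0]-k[0],P[...,1]-k[1])
m=(z>.085)&(z<.1)&(r<.03)
print(m.sum());
if m.sum(): print(cv2.minEnclosingCircle((P[m][:,:2]*1e3).astype(np.float32)),np.median(z[m]))
cv2.imwrite('pics/t7.png',cv2.resize(cv2.cvtColor(p['image'],4)[160:310,205:360],None,fx=4,fy=4,interpolation=2))
go([.536,-.0345,.074],CX)
E
```

```text
0
tip [ 0.5326 -0.0325  0.1839] chest [-12.2 -51.7 183.9] tilt 0.08 shift/turn [array([  0.4,  -4.1, 109.9]), np.float64(-0.09)] j6 -1.33 F [-0.7 -0.  -0.3] t 17.4 w 0.06192998970982835
```

View pics/t7.png

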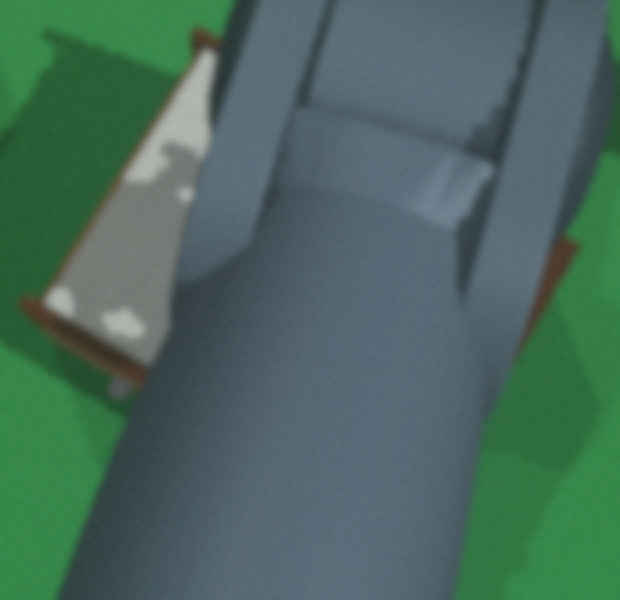

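```bash
python3 - <<'E'
from h import *
from scipy.optimize import least_squares
p=manip.read_camera('side')
P=cloud(p);z=P[...,2];k=np.array([.536,-.0345]);r=np.hypot(P[...,0]-k[0],P[...,1]-k[1])
m=(z>.075)&(z<.1)&(r<.034);q=P[m]
print(m.sum(),np.percentile(q[:,2],[5,50,95]),q[:,0].min(),q[:,0].max(),q[:,1].min(),q[:,1].max())
cv2.imwrite('pics/s7.png',cv2.resize(cv2.cvtColor(p['image'],4)[130:280,230:370],None,fx=4,fy=4,interpolation=2))
im=cv2.resize(cv2.cvtColor(p['image'],4),None,fx=8,fy=8,interpolation=2)
t=np.linspace(0,2*np.pi,60)
for R,h,c in((.025,.093,(0,0,255)),(.036,.064,(255,255,0))):
    cv2.polylines(im,[np.array([(proj(p,[.536+R*np.cos(a),-.0345+R*np.sin(a),h])+.5)*8 for a in t]).astype(int)],True,c,1)
cv2.imwrite('pics/s7b.png',im[1500:1900,2150:2750])
E
```

```text
90 [0.0783739  0.0880932  0.09395889] 0.5134233902347621 0.5563828373980186 -0.05900642557137681 -0.024656361795004522
```

View pics/s7b.png

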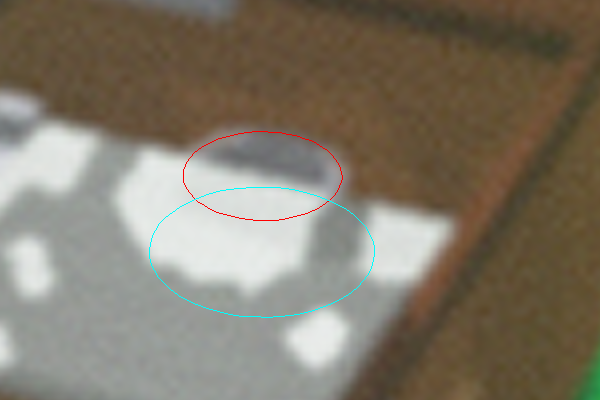

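View pics/s7.png

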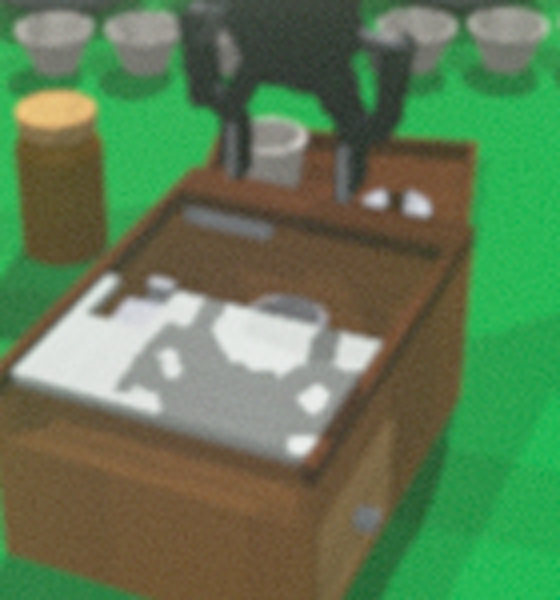

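Call:
drive_tool(
  motion=[
    [0,-4,20,0,68],
    [0,0,30,0,68],
    [0,0,25,0,68],
    [0,0,15,0,68],
    [0,0,10,0,68],
    [0,0,0,0,68],
    [0,0,0,0,68],
  ],
)

```text
time_s: 18.15
tool_pos: [0.5372, -0.0343, 0.2587]
orientation: [-1.705, 2.638, -0.001]
contact_force: [0.8, -0.8, 0.2]
width: 0.0678
```

```bash
python3 - <<'E'
from h import *
go([.536,-.0345,.074],CX)
E
```

```text
tip [ 0.5373 -0.0343  0.0853] chest [ -7.2 -51.4  85.3] tilt 0.06 shift/turn [array([ 0.7,  1.2, 11.3]), np.float64(-0.01)] j6 -1.33 F [ 0.8 -0.8  0.2] t 18.15 w 0.0677779145287673
```

Call:
drive_tool(
  motion=[
    [0,1,6,0,68],
    [0,0,5,0,68],
    [0,0,0,0,68],
    [0,0,0,0,60],
    [0,0,0,0,56],
    [0,0,0,0,52],
    [0,0,0,0,45],
    [0,0,0,0,45],
    [0,0,0,0,45],
  ],
  grip_force=25,
)

```text
time_s: 19.05
tool_pos: [0.5362, -0.0339, 0.2475]
orientation: [-1.705, 2.638, -0.001]
contact_force: [-0.7, -0.8, 4.8]
width: 0.0491
```

```bash
python3 - <<'E'
from h import *
go([.536,-.0345,.074],CX)
E
```

```text
tip [ 0.5363 -0.0339  0.0741] chest [ -8.3 -51.4  74.1] tilt 0.06 shift/turn [array([0.7, 0.1, 0.1]), np.float64(0.01)] j6 -1.33 F [-0.7 -0.8  4.8] t 19.05 w 0.04906799115431601
```

Call:
drive_tool(
  motion=[
    [0,0,-2,0,45],
    [0,0,-5,0,45],
    [0,0,-10,0,45],
    [0,0,-20,0,45],
    [0,0,-25,0,45],
    [0,0,-25,0,45],
    [0,0,-25,0,45],
    [0,0,-18,0,45],
    [0,0,0,0,45],
  ],
  grip_force=30,
)

```text
time_s: 19.95
tool_pos: [0.5369, -0.034, 0.3804]
orientation: [-1.703, 2.635, -0.006]
contact_force: [0.0, 0.5, -0.9]
width: 0.0487
```

```bash
python3 - <<'E'
from h import *
go(tray(-45,-36,110),TU)
p=manip.read_camera('side');cv2.imwrite('pics/s8.png',cv2.resize(cv2.cvtColor(p['image'],4)[130:280,230:370],None,fx=4,fy=4,interpolation=2))
go(tray(-45,-36,110),TU)
P=cloud(p);z=P[...,2];im=p['image']
k=np.array([.4448,-.3073]);r=np.hypot(P[...,0]-k[0],P[...,1]-k[1]);m=(z>.008)&(z<.05)&(r<.035);q=P[m];print('lid',q.mean(0),np.percentile(q[:,2],[2,50,98]))
E
```

```text
tip [ 0.5379 -0.0341  0.207 ] chest [ -6.8 -51.  207. ] tilt 0.35 shift/turn [array([353.3, -50.1,  96.7]), np.float64(-15.29)] j6 -1.33 F [ 0.   0.5 -0.9] t 19.95 w 0.048657805206930964
tip [ 0.537  -0.034   0.2051] chest [ -7.6 -51.3 205.1] tilt 0.19 shift/turn [array([353. , -51.2,  94.9]), np.float64(-15.3)] j6 -1.33 F [-0.8  0.1 -1.7] t 20.0 w 0.04866323944927403
lid [ 0.44232816 -0.30747051  0.02247151] [0.01508814 0.01850207 0.03509634]
```

View pics/s8.png

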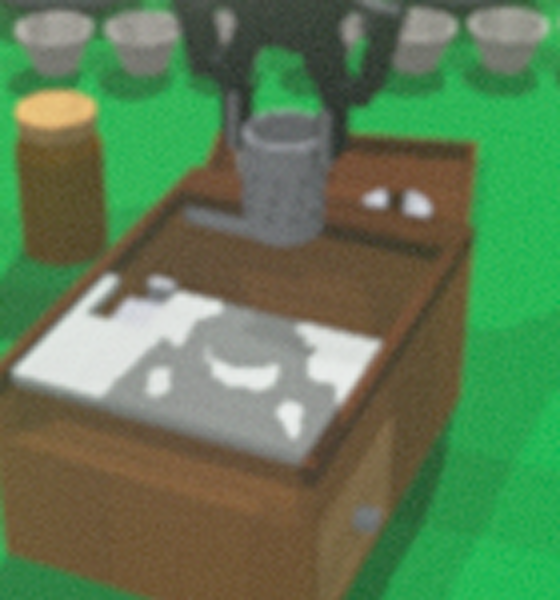

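Call:
drive_tool(
  motion=[
    [20,-3,0,0,45],
    [34,-5,0,0,45],
    [41,-6,0,0,45],
    [42,-6,0,0,45],
    [42,-6,0,0,45],
    [42,-6,0,0,45],
    [42,-6,0,0,45],
    [40,-6,0,0,45],
    [30,-4,0,0,45],
    [20,-3,0,0,45],
  ],
)

```text
time_s: 21.0
tool_pos: [0.4361, -0.3786, 0.3751]
orientation: [1.702, -2.64, -0.004]
contact_force: [-0.2, 0.0, -0.8]
width: 0.0488
```

Call:
drive_tool(
  motion=[
    [0,0,0,-7.6,45],
    [0,0,0,-7.6,45],
    [0,0,30,0,45],
    [0,0,35,0,45],
    [0,0,25,0,45],
    [0,0,0,0,45],
    [0,0,0,0,45],
  ],
)

```text
time_s: 21.7
tool_pos: [0.437, -0.3761, 0.2861]
orientation: [2.039, -2.39, -0.005]
contact_force: [-0.2, -0.5, 0.2]
width: 0.0489
```

```bash
python3 - <<'E'
from h import *
go(tray(-45,-36,53),TU)
p=manip.read_camera('side');cv2.imwrite('pics/s9.png',cv2.resize(cv2.cvtColor(p['image'],4)[120:220,240:380],None,fx=5,fy=5,interpolation=2))
go(tray(-45,-36,53),TU)
p=manip.read_camera('top');cv2.imwrite('pics/t9.png',cv2.resize(cv2.cvtColor(p['image'],4)[210:350,350:480],None,fx=4,fy=4,interpolation=2))
E
```

```text
tip [ 0.4367 -0.3758  0.1127] chest [  41.3 -404.1  112.7] tilt 0.17 shift/turn [array([ 0.9, -2.7, 59.7]), np.float64(-0.09)] j6 -2.23 F [-0.2 -0.5  0.2] t 21.7 w 0.04888967471439848
tip [ 0.4376 -0.3767  0.1141] chest [  42.5 -404.6  114.1] tilt 0.01 shift/turn [array([-0. , -1.5, 61.1]), np.float64(-0.1)] j6 -2.23 F [-1.3 -0.2 -0.5] t 21.75 w 0.04881955135293119
```

View pics/s9.png

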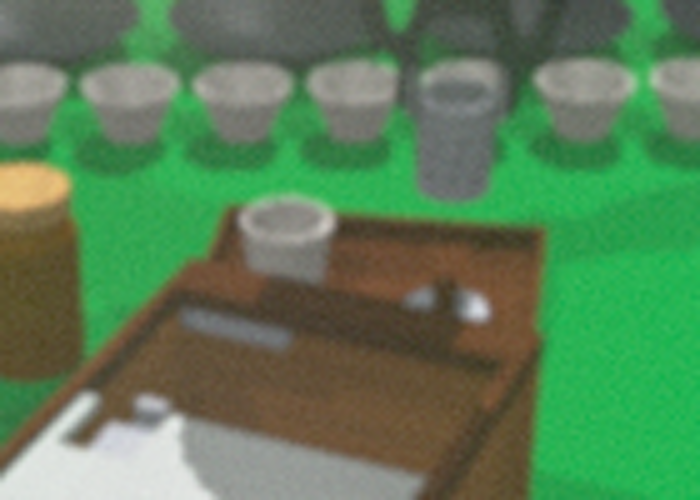

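View pics/t9.png

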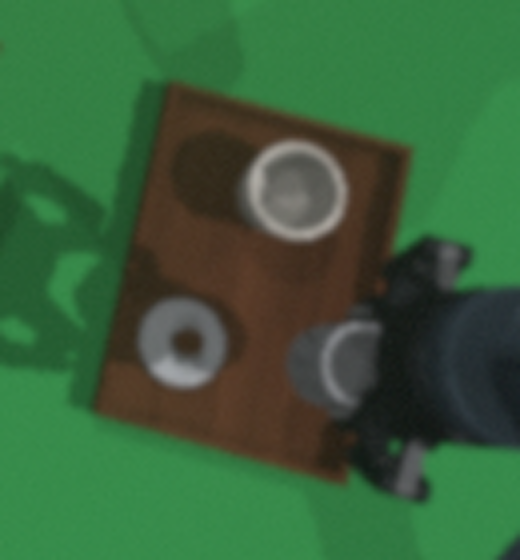

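Call:
drive_tool(
  motion=[
    [0,-1,20,0,45],
    [0,0,18,0,45],
    [0,0,10,0,45],
    [0,0,6,0,45],
    [0,0,3,0,45],
    [0,0,0,0,45],
    [0,0,0,0,45],
  ],
)

```text
time_s: 22.5
tool_pos: [0.4387, -0.3771, 0.2307]
orientation: [-2.039, 2.39, -0.002]
contact_force: [-0.7, -0.2, -0.4]
width: 0.0487
```

Call:
drive_tool(
  motion=[
    [0,0,1,0,45],
    [0,0,1,0,45],
    [0,0,0,0,45],
    [0,0,0,0,45],
  ],
)

```text
time_s: 22.9
tool_pos: [0.4384, -0.3768, 0.228]
orientation: [-2.039, 2.39, 0.0]
contact_force: [0.2, 0.1, -0.7]
width: 0.0485
```

Call:
drive_tool(
  motion=[
    [0,0,1,0,45],
    [0,0,0.5,0,45],
    [0,0,0,0,45],
    [0,0,0,0,45],
  ],
)

```text
time_s: 23.3
tool_pos: [0.4384, -0.3768, 0.2266]
orientation: [-2.039, 2.39, -0.0]
contact_force: [-0.4, 0.8, 1.2]
width: 0.0487
```

```bash
python3 - <<'E'
from h import *
go(tray(-45,-36,53),TU)
E
```

```text
tip [ 0.4385 -0.3768  0.0532] chest [  43.3 -404.3   53.2] tilt 0.01 shift/turn [array([ 0. , -0.6,  0.2]), np.float64(-0.1)] j6 -2.23 F [-0.4  0.8  1.2] t 23.3 w 0.048723042416612725
```

Call:
drive_tool(
  motion=[
    [0,0,0.7,0,45],
    [0,0,0.5,0,45],
    [0,0,0,0,45],
    [0,0,0,0,45],
  ],
)

```text
time_s: 23.7
tool_pos: [0.4384, -0.3768, 0.2266]
orientation: [2.039, -2.39, 0.001]
contact_force: [-1.8, 2.1, 9.5]
width: 0.0486
```

Call:
drive_tool(
  motion=[
    [0,0,-0.7,0,45],
    [0,0,0,0,52],
    [0,0,0,0,58],
    [0,0,0,0,64],
    [0,0,0,0,66],
    [0,0,0,0,66],
    [0,0,-10,0,66],
    [0,0,-25,0,66],
    [0,0,-40,0,66],
    [0,0,-40,0,66],
  ],
)

```text
time_s: 24.7
tool_pos: [0.4381, -0.3765, 0.3424]
orientation: [-2.039, 2.39, 0.002]
contact_force: [1.0, -1.2, 0.7]
width: 0.0663
```

Call:
drive_tool(
  motion=[
    [0,0,-40,0,66],
    [-30,20,0,0,66],
    [-45,20,0,0,66],
    [-45,20,0,0,66],
    [-45,20,0,0,66],
    [-45,20,0,0,66],
    [-45,20,0,0,66],
    [-45,20,0,0,66],
    [-45,0,0,0,66],
    [-45,0,0,0,66],
  ],
)

```text
time_s: 25.7
tool_pos: [0.3607, 0.032, 0.3821]
orientation: [-2.037, 2.389, -0.003]
contact_force: [0.8, -1.3, 0.7]
width: 0.0663
```

```bash
python3 - <<'E'
from h import *
s=manip.read_state();print(s['time_s'],s['tool_pos'])
for n in('top','side'):
    p=manip.read_camera(n);save(p,n+'10.png')
    P=cloud(p);z=P[...,2]
    for nm,k,lo,hi,R in(('lid',(.4448,-.307),.008,.05,.035),('str',(.4385,-.377),.06,.085,.035),('cup',(.536,-.0345),.055,.07,.045),('tc',(.544,-.361),.04,.055,.04)):
        m=(z>lo)&(z<hi)&(np.hypot(P[...,0]-k[0],P[...,1]-k[1])<R)
        if m.sum()>3: print(n,nm,cv2.minEnclosingCircle((P[m][:,:2]*1e3).astype(np.float32)),np.percentile(z[m],[2,50,98]).round(4))
    a=(200,150,470,350) if n=='top' else (210,130,380,300)
    cv2.imwrite(f'pics/{n}10c.png',cv2.resize(cv2.cvtColor(p['image'],4)[a[1]:a[3],a[0]:a[2]],None,fx=2.9,fy=2.9,interpolation=2))
E
```

```text
25.7 [0.36068494 0.03202245 0.38210425]
top lid ((444.96826171875, -307.0829162597656), 34.57105255126953) [0.0082 0.0163 0.0346]
top str ((439.1496276855469, -376.705322265625), 25.066499710083008) [0.0612 0.0706 0.0754]
top cup ((536.2584838867188, -34.321712493896484), 35.77831268310547) [0.0568 0.0633 0.0668]
top tc ((544.8468627929688, -361.73931884765625), 30.01068878173828) [0.0407 0.0494 0.0533]
side lid ((443.0652770996094, -310.12652587890625), 26.361421585083008) [0.0143 0.0182 0.0359]
side str ((439.9006042480469, -377.99444580078125), 27.872314453125) [0.0605 0.0679 0.0739]
side tc ((543.934326171875, -360.8685302734375), 31.899070739746094) [0.0404 0.0469 0.0528]
```

View pics/top10c.png

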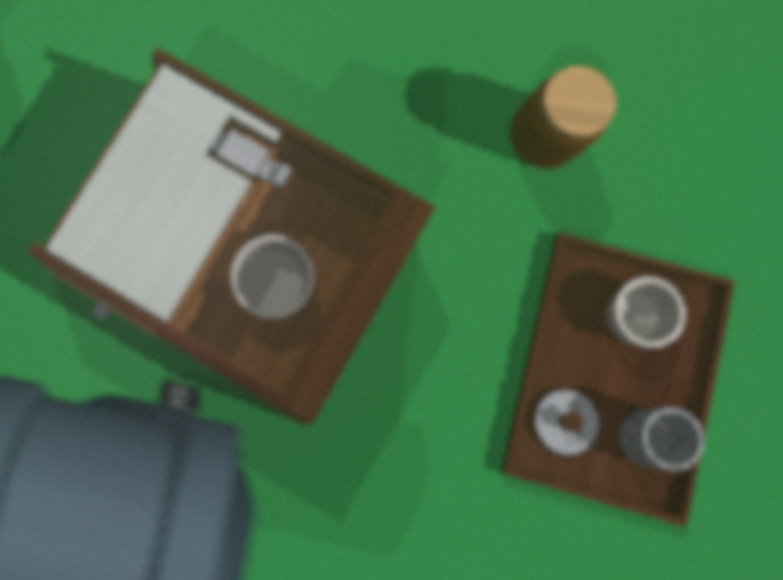

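View pics/side10c.png

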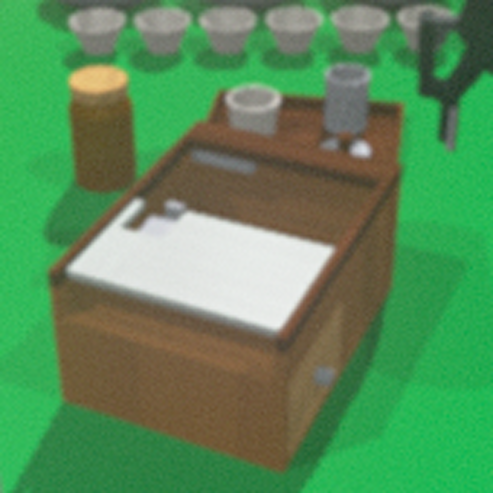

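Call:
drive_tool(
  motion=[
    [0,0,0,0,66],
    [0,0,0,0,66],
    [0,0,0,0,66],
  ],
)

```text
time_s: 26.1
tool_pos: [0.3615, 0.0292, 0.3812]
orientation: [-2.036, 2.393, -0.0]
contact_force: [0.9, -0.9, 0.2]
width: 0.0661
```

```bash
python3 -c "
from cell import manip
print(manip.hand_in())"
```

```text
the job is handed in; nothing more can be done
None
```

I opened the chest and set the lid and then the strainer on the tray, and handed the job in at about 26 s of the 64 s allowed. The hand-in gave no verdict.

- **Door:** I pressed the hook down with about 15 N and slid the door open without jamming. Measured just after opening, it was open by about 105 mm; the last picture shows it still open.
- **Lid:** it stands upright at about (445, -307) mm in the world frame, with its knob top at 35 mm, where a lid standing on the tray floor should be.
- **Strainer:** it stands upright at about (439, -377) mm with its rim near 72 mm, as expected on the tray floor. It is about 70 mm from the lid, centre to centre, both well inside the tray's edges.
- **Cup in the chest:** its centre read (536.3, -34.3) mm at the end, against (536.2, -34.5) mm before the lid was lifted, so it has not moved measurably.
- **Things to leave alone:** the tray cup is within about 1 mm of its starting place. The jar looked undisturbed in the last pictures. I did not measure the plate or canister at the end, but the arm did not go near either of them.
- **Disagreement between views:** the top and side cameras differed by about 1 to 4 mm on the lid and strainer positions. The top view's circle for the lid also came out too large, 35 mm against a true 27 mm radius.
- **Robot:** it stands clear of everything, with no contact force on the tool beyond sensor noise.

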